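Show the sorting cell a tool holder and its bin

ROBOT

A 7-joint arm with a two-finger parallel gripper is mounted at the origin on the work surface. World frame = base frame: x ahead of the robot, y to its left, z up, the work surface at z = 0. Lengths are in mm, angles in rad, forces in N, time in s.
With the tool pointing down it reaches from about 350 to 775 mm from the base axis. Payload 3.1 kg.
Tool frame: the origin (TCP) lies at the very end of the fingers, on their centre line; the grasp point (between the pads) lies grasp_offset behind it (grasp_offset is the distance from the TCP to the grasp point, in mm); z points along the fingers, y is the direction in which the jaws open and shut (so a half turn about z gives the same grasp; the last joint's range is limited). The gripper opens to 85 mm and grips with 20 to 120 N. Pads are 22 mm wide; open, the fingers measure 114 mm over their backs; the gripper's body (76 mm by 85 mm) begins 54 mm behind the grasp point. The pads swing forward as they close: fully open they stand 13 mm farther back than shut.
Start: joints at [-1.351, 0.311, 0.014, 1.512, -0.004, 1.319, -0.027], TCP at [142.322, 531.283, 231.304] pointing down, gripper open.
Joint ranges: [-2.7, 2.7], [-0.3, 1.91], [-1.27, 1.3], [0.12, 2.57], [-1.44, 4.58], [0.2, 2.03], [-3.05, 3.05]. Speed limits (rad/s): [2.79, 2.79, 3.14, 3.14, 3.14, 3.14, 3.14].

INTERFACE

Orientations are given as a 3x3 rotation matrix whose columns are the frame's x, y, z axes.
In Python, from cell import read_state, camera, get_calibration, job_done, grasp_offset gives the robot as it stands. The module is installed in compiled form; this text tells all that it offers.
- The arm moves only by the tool apply_moves, never from a script. Its argument "increments" is text: rows parted by semicolons, each of 7 numbers parted by spaces: the closure, from 0 (fully open) to 1 (shut), then the shift along the tool's x, y, z in cm, then the turn, a rotation vector about the tool's x, y, z in rad. A call has 1 to 20 rows; each row shifts and turns the commanded pose from where the row before left it, along the tool's axes as they then stand; what a row does not reach is not made up. A row lasts 1/10 s, in which the tool goes at most 50 mm and 8.59 degrees, less where a joint would pass 70% of its speed; a pose out of reach is approached as far as the arm can. A call with a gripper value outside its range is refused whole. The fingers move at their own pace and stop on an object; "newtons" is the grip in N (left out, the last holds). Time passes only in rows, so rows that do not move let the fingers close. It gives the time, the measured TCP pose, the force and the opening at its end, in the units of the state.
- read_state(): the state, without advancing time (a new reading comes with each control period).
- camera(name): name is "side" or "top" or "wrist"; returns the picture (384x512x3 uint8, red, green, blue); there is no depth.
- get_calibration(name): a dict with "fx", "fy", "cx", "cy" (pixels), "extrinsics" (4x4, takes a point from camera to world coordinates). Camera axes: x right, y down, z forward; pixel columns grow to the right and rows downward; lengths in mm; the calibration is good to about 2 mm. A picture is of the moment at which its call begins: read the wrist's pose just before it. get_calibration takes no time and is no camera call; for the wrist camera it gives the pose at the moment of the call.
- job_done(): hands the job in, once; it reports no verdict.
The state is a dict: "time": time; "joints": joint angles; "joint_velocities": joint speeds; "tau": joint torques, N m; "eef_pos": TCP position; "eef_rot": TCP orientation; "force": force on the tool from outside, world axes, zero at the start; "moment": the same for the moment, N m; "grip_width": finger opening in mm.
Only numpy, scipy, OpenCV 4.12 (cv2) and the standard library are available. Lean on these libraries where they do the work, as an engineer would, in place of code of your own. Each camera call takes 0.05 s, during which the arm holds its last target.

TASK

Show the sorting cell its next job by pointing, without touching what you point at: hold the fingertips two to four centimetres above the tip of the tool holder with the yellow ring for two seconds, then likewise above the middle of the open top of the blue bin for two seconds, and then press the green button on the console fully down, let it spring back and move clear. Travel high: do not bring the fingertips close over any other tool holder or bin on the way, leave the red button alone, and do not touch, lift or shift the tool holders, the bins, the bottle, the wrench or the steel ring.

Things in the scene. Friction and masses are not known exactly. Their poses are not given: they have to be found in the camera images.
- holder_yellow: The tool holder to point at: a loose steel machine tool holder standing upright, yellow plastic ring round its 54 mm flange (ring 39 to 51 mm above the bench), narrowing upwards to a 33 mm collet nut and a 12 mm steel end mill on the axis; 118 mm tall in all, about 0.6 kg. Origin: centre of its underside on the bench; z up along its axis.
- holder_red: Another tool holder: a loose steel machine tool holder standing upright, red plastic ring round its 54 mm flange (ring 39 to 51 mm above the bench), narrowing upwards to a 33 mm collet nut and a 10 mm steel drill on the axis; 130 mm tall in all, about 0.6 kg. Origin: centre of its underside on the bench; z up along its axis.
- holder_blue: Another tool holder: a loose steel machine tool holder standing upright, blue plastic ring round its 54 mm flange (ring 39 to 51 mm above the bench), narrowing upwards to a 33 mm collet nut and a 20 mm brass-coloured cutter on the axis; 108 mm tall in all, about 0.6 kg. Origin: centre of its underside on the bench; z up along its axis.
- holder_green: Another tool holder: a loose steel machine tool holder standing upright, green plastic ring round its 54 mm flange (ring 39 to 51 mm above the bench), narrowing upwards to a 33 mm collet nut and an 8 mm steel tap in a brass-coloured nut on the axis; 124 mm tall in all, about 0.6 kg. Origin: centre of its underside on the bench; z up along its axis.
- bin_blue: The bin to point at: a fixed open blue plastic stock bin, 120 (x) by 90 (y) by 60 mm high, walls 4 mm, small parts on its floor. Origin: centre of its underside; z up; its open top lies 60 mm above.
- bin_yellow: Another bin: a fixed open yellow plastic stock bin, 120 (x) by 90 (y) by 60 mm high, walls 4 mm, small parts on its floor. Origin: centre of its underside; z up; its open top lies 60 mm above.
- bin_red: Another bin: a fixed open red plastic stock bin, 120 (x) by 90 (y) by 60 mm high, walls 4 mm, small parts on its floor. Origin: centre of its underside; z up; its open top lies 60 mm above.
- console: Fixed grey console box, 85 (x) by 150 (y) by 32 mm high; origin: centre of its underside. The green button sits on its top 37 mm along +y, the red one 37 mm along -y.
- confirm_top (a point): Centre of the top face of the green push button (36 mm across) when up; it is pressed straight down, travel 6 mm, about 5 N when fully down, and springs back.
- confirm (a joint): Green button: 0 up, 0.006 m fully down.
- cancel (a joint): Red button next to it, of the same kind, not to be pressed: 0 up, 0.006 m fully down.
- oil_bottle: White plastic bottle with a red cap, 52 mm across, 130 mm tall, standing towards the back of the bench; origin: centre of its underside. A bystander.
- wrench: Steel wrench, 160 mm long, lying on the bench towards the back. A bystander.
- ring_gauge: Steel ring, 64 mm across, 36 mm hole, 22 mm high, lying towards the back; origin: centre of its underside. A bystander.
Not all that is in view belongs to the job. Of the things that look like the bin_blue, take the one that is farthest from the robot's base at the start.

How it is judged (in metres and radians):
On the way, in this order (a step that is already met when the one before it is completed fails the run):
1. the fingertips dwell just above the yellow-ringed tool holder (horizontal distance between the grasp point and holder_yellow below 0.025 m and z of the grasp point in the frame of holder_yellow between 0.138 and 0.198 m), for 1.7 s.
2. then they dwell just above the middle of the blue bin (horizontal distance between the grasp point and bin_blue below 0.03 m and z of the grasp point in the frame of bin_blue between 0.08 and 0.14 m), for 1.7 s.
3. then the green button is pressed down (value of joint confirm above 0.0045 m), for 0.05 s.
At the end, for the whole second after the job is handed in: Both buttons are up (within 1.5 mm), every tool holder stands upright at rest within 8 mm of where it started, and the bottle, wrench and ring are within 15 mm of where they were (distance of each of holder_yellow, holder_red, holder_blue, holder_green from where it was at the start of the episode below 0.008 m and angle between each of holder_yellow, holder_red, holder_blue, holder_green's own z axis and vertical below 0.1 rad and linear speed of each of holder_yellow, holder_red, holder_blue, holder_green below 0.02 m/s and distance of each of oil_bottle, wrench, ring_gauge from where it was at the start of the episode below 0.015 m and value of joint each of confirm, cancel below 0.0015 m); the robot touches nothing.
It fails at once if a tool holder or a bin is touched (over 0.5 N) (contact force between any of the fingers, the arm and holder_yellow above 0.5 N or contact force between any of the fingers, the arm and holder_red above 0.5 N or contact force between any of the fingers, the arm and holder_blue above 0.5 N or contact force between any of the fingers, the arm and holder_green above 0.5 N or contact force between any of the fingers, the arm and bin_blue above 0.5 N or contact force between any of the fingers, the arm and bin_yellow above 0.5 N or contact force between any of the fingers, the arm and bin_red above 0.5 N).
It fails at once if a tool holder is shifted, lifted or tipped (more than 10 mm or 0.15 rad) (distance of any of holder_yellow, holder_red, holder_blue, holder_green from where it was at the start of the episode above 0.01 m or angle between any of holder_yellow, holder_red, holder_blue, holder_green's own z axis and vertical above 0.15 rad).
It fails at once if the bottle, wrench or ring is moved (more than 20 mm) or touched (distance of any of oil_bottle, wrench, ring_gauge from where it was at the start of the episode above 0.02 m or contact force between any of the fingers, the arm and oil_bottle above 0.5 N or contact force between any of the fingers, the arm and wrench above 0.5 N or contact force between any of the fingers, the arm and ring_gauge above 0.5 N).
It fails at once if the fingertips come close over another tool holder or bin (grasp point within 25 mm sideways and less than 80 mm above its top) ((horizontal distance between the grasp point and holder_red below 0.025 m and z of the grasp point in the frame of holder_red below 0.21 m) or (horizontal distance between the grasp point and holder_blue below 0.025 m and z of the grasp point in the frame of holder_blue below 0.188 m) or (horizontal distance between the grasp point and holder_green below 0.025 m and z of the grasp point in the frame of holder_green below 0.204 m) or (horizontal distance between the grasp point and bin_yellow below 0.025 m and z of the grasp point in the frame of bin_yellow below 0.14 m) or (horizontal distance between the grasp point and bin_red below 0.025 m and z of the grasp point in the frame of bin_red below 0.14 m)).
It fails at once if the red button is pressed (value of joint cancel above 0.002 m).
It also fails if it takes over 62 s, if anything falls off the work surface, if the arm or the gripper's body presses on something with over 40 N, if the wrist force passes 120 N, or if a joint passes its speed limit or range.

## Working session

There is one attempt and no reset: what is moved stays moved. The work goes in short steps, Python scripts to look and compute and a tool call to move; the robot and the scene stay as the last step left them, time stands still between calls to the robot, and variables do not carry over. Pictures are saved under pics/ and viewed, and the job is handed in when it is done.

Besides the shell and the picture viewer there is one more tool, called after "Request:" as name(argument=value, ...) on one line, values as JSON. apply_moves: Moves the arm, as the interface text tells. Its arguments: {"type":"object","properties":{"increments":{"type":"string"},"newtons":{"type":"number"}},"required":["increments"]}

```bash
mkdir -p pics; python3 - <<'E'
from cell import *
import cv2
s=read_state(); print(s); print(grasp_offset if not callable(grasp_offset) else grasp_offset())
for n in("top","side"):
    im=camera(n); cv2.imwrite(f"pics/{n}0.png",im[:,:,::-1]); c=get_calibration(n); print(n,c)
E
```

```text
{'time': 0.0, 'joints': array([-1.35067251,  0.31171381,  0.01396434,  1.51306148, -0.00439492,
        1.31918291, -0.02718316]), 'joint_velocities': array([ 0.00051946,  0.00138311, -0.00036275,  0.00085169,  0.00058117,
        0.0001102 ,  0.00158056]), 'tau': array([-9.57220914e-05, -3.79907513e+01,  1.46000781e-01, -2.30590761e+01,
        1.21382557e-02,  1.35708277e-02,  1.29703608e-05]), 'eef_pos': array([142.15167615, 530.56077442, 230.225721  ]), 'eef_rot': array([[-9.65950892e-01,  2.58724968e-01, -5.14679088e-04],
       [ 2.58725463e-01,  9.65948212e-01, -2.27744292e-03],
       [-9.20780028e-05, -2.33305861e-03, -9.99997274e-01]]), 'force': array([ 0.86490045,  0.05134753, -0.6859105 ]), 'moment': array([-0.0076005 ,  0.02347522,  0.04224124]), 'grip_width': 85.38934493208832}
18.700000000000003
top {'fx': 383.73991864531456, 'fy': 383.73991864531456, 'cx': 253.26083203372707, 'cy': 196.67059609661248, 'extrinsics': array([[-1.75453035e-02, -9.90638707e-01,  1.35377674e-01,
         3.55787614e+02],
       [-9.99442131e-01,  1.35283466e-02, -3.05354018e-02,
         5.10860950e+00],
       [ 2.84181148e-02, -1.35837904e-01, -9.90323419e-01,
         1.21108041e+03],
       [ 0.00000000e+00,  0.00000000e+00,  0.00000000e+00,
         1.00000000e+00]])}
side {'fx': 451.61020616944245, 'fy': 451.61020616944245, 'cx': 255.72631810519604, 'cy': 186.51199904665296, 'extrinsics': array([[ 6.89901980e-01, -4.06406100e-01,  5.99057042e-01,
        -1.69518660e+02],
       [-7.23542913e-01, -3.61034257e-01,  5.88336569e-01,
        -6.63967108e+02],
       [-2.28234562e-02, -8.39338041e-01, -5.43130502e-01,
         6.96737001e+02],
       [ 0.00000000e+00,  0.00000000e+00,  0.00000000e+00,
         1.00000000e+00]])}
```

View pics/top0.png

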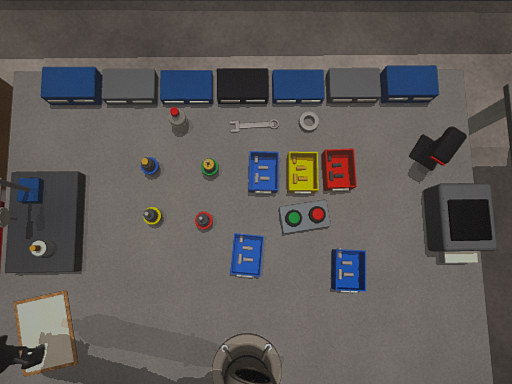

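View pics/side0.png

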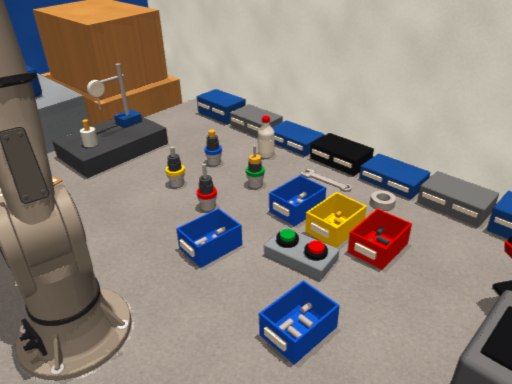

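The top view shows the yellow-ringed holder at about (152,216). Decoys around it are the red holder (203,220), the blue holder (150,166), the green holder (210,168) and the yellow bin (303,172). Blue bins are at (263,172), (247,256) and (348,270), and the base is at about (247,365), so (263,172) looks farthest. The dial stand's cream part at (40,248) and the cabinet boxes along the back are not part of the job. The green button is at (294,218) and the red one at (318,214).

```bash
cat > h.py <<'E'
import numpy as np,cv2
from cell import *
def ray(n,u,v,z):
    c=get_calibration(n);E=c["extrinsics"]
    d=E[:3,:3]@np.array([(u-c["cx"])/c["fx"],(v-c["cy"])/c["fy"],1.]);o=E[:3,3]
    return o+d*(z-o[2])/d[2]
def proj(n,p):
    c=get_calibration(n);E=np.linalg.inv(c["extrinsics"]);q=E[:3,:3]@np.array(p,float)+E[:3,3]
    return np.array([c["fx"]*q[0]/q[2]+c["cx"],c["fy"]*q[1]/q[2]+c["cy"]])
E
python3 - <<'E'
from h import *
R={"yellow":((20,130,90),(35,255,255)),"red":((0,130,80),(6,255,255)),"blue":((105,130,60),(125,255,255)),"green":((45,100,50),(80,255,255))}
Z={"ring":51,"bin":60,"btn":0}
for n in("top","side"):
    im=cv2.imread(f"pics/{n}0.png");hsv=cv2.cvtColor(im,cv2.COLOR_BGR2HSV)
    for k,(a,b) in R.items():
        m=cv2.inRange(hsv,a,b)
        if k=="red": m|=cv2.inRange(hsv,(174,130,80),(180,255,255))
        cs,_=cv2.findContours(cv2.morphologyEx(m,cv2.MORPH_CLOSE,np.ones((3,3))),cv2.RETR_EXTERNAL,cv2.CHAIN_APPROX_NONE)
        for c in cs:
            if cv2.contourArea(c)<25: continue
            (u,v),sz,ang=cv2.minAreaRect(c)
            print(n,k,"px",round(u),round(v),"sz",np.round(sz),"z45",ray(n,u,v,45)[:2].round(),"z60",ray(n,u,v,60)[:2].round())
im=cv2.imread("pics/top0.png")
a=cv2.resize(im[140:300,130:390],None,fx=3,fy=3,interpolation=cv2.INTER_CUBIC);cv2.imwrite("pics/crop1.png",a)
E
```

```text
top yellow px 152 216 sz [17. 17.] z45 [462. 278.] z60 [461. 275.]
top yellow px 208 164 sz [10.  9.] z45 [620. 107.] z60 [617. 106.]
top yellow px 303 172 sz [40. 30.] z45 [ 590. -187.] z60 [ 587. -184.]
top red px 204 220 sz [16. 17.] z45 [446. 121.] z60 [445. 120.]
top red px 318 214 sz [11. 11.] z45 [ 460. -227.] z60 [ 459. -224.]
top red px 339 168 sz [40. 32.] z45 [ 602. -300.] z60 [ 598. -296.]
top red px 174 111 sz [8. 7.] z45 [791. 215.] z60 [786. 212.]
top blue px 348 270 sz [41. 33.] z45 [ 290. -314.] z60 [ 291. -310.]
top blue px 247 254 sz [30. 41.] z45 [341.  -8.] z60 [341.  -8.]
top blue px 28 190 sz [23. 21.] z45 [546. 652.] z60 [544. 644.]
top blue px 150 166 sz [15. 17.] z45 [615. 286.] z60 [612. 282.]
top blue px 264 172 sz [41. 29.] z45 [593. -64.] z60 [590. -63.]
top blue px 298 84 sz [28. 50.] z45 [ 878. -181.] z60 [ 871. -178.]
top blue px 186 84 sz [29. 51.] z45 [878. 178.] z60 [871. 176.]
top blue px 68 82 sz [29. 54.] z45 [890. 547.] z60 [883. 540.]
top blue px 412 80 sz [28. 52.] z45 [ 890. -552.] z60 [ 883. -545.]
top green px 294 218 sz [11. 11.] z45 [ 44
[... 816 characters left out ...]
. -474.] z60 [ 824. -479.]
side blue px 295 197 sz [43. 55.] z45 [581. -67.] z60 [564. -81.]
side blue px 393 174 sz [67. 32.] z45 [ 843. -197.] z60 [ 820. -208.]
side blue px 213 150 sz [ 9. 16.] z45 [612. 282.] z60 [594. 260.]
side blue px 295 138 sz [50. 27.] z45 [839. 144.] z60 [816. 126.]
side blue px 128 118 sz [15. 25.] z45 [572. 687.] z60 [555. 656.]
side blue px 219 105 sz [46. 29.] z45 [862. 528.] z60 [839. 501.]
side blue px 133 0 sz [30.  6.] z45 [1808. 2525.] z60 [1763. 2451.]
side blue px 42 47 sz [94. 75.] z45 [ 779. 1826.] z60 [ 757. 1769.]
side green px 287 235 sz [12. 16.] z45 [ 450. -151.] z60 [ 435. -163.]
side green px 255 171 sz [10. 18.] z45 [606.  99.] z60 [588.  81.]
```

View pics/crop1.png

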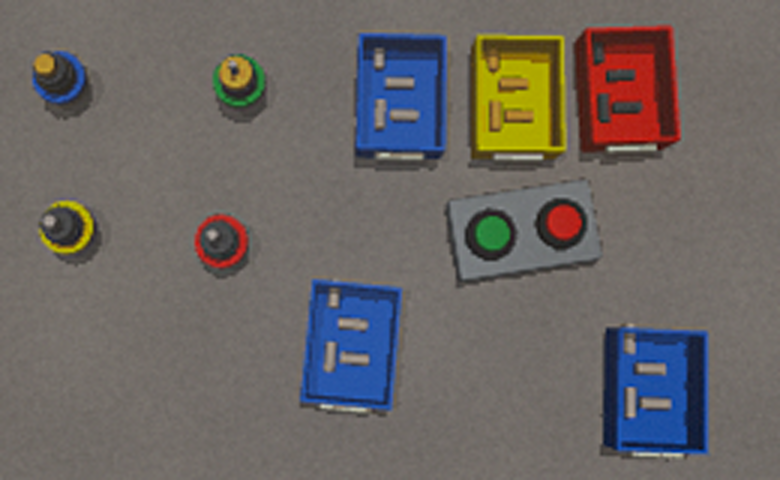

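The crop confirms the choices. The yellow-ringed holder is at about (461,277), and the ring's two views agree. The far blue bin is at about (592,-63), 594 mm from the base against 341 and 427 mm for the other two. The green button is at about (449,-152), and the buttons are 75 mm apart, as they should be. I'll travel high with the gripper shut.

Request:
apply_moves(increments="1 -1 -0.4 -0.3 0 0 0;1 -2 -0.9 -0.3 0 0 0;1 -2.5 -1.1 -0.3 0 0 0;1 -2.5 -1.1 -0.3 0 0 0;1 -2.5 -1.1 -0.3 0 0 0;1 -2.5 -1.1 -0.3 0 0 0;1 -2.5 -1.1 -0.3 0 0 0;1 -2.5 -1.1 -0.3 0 0 0;1 -2.5 -1.1 -0.3 0 0 0;1 -2.5 -1.1 -0.3 0 0 0;1 -2.5 -1.1 0 0 0 0;1 -2.5 -1.1 0 0 0 0;1 -2.5 -1.1 0 0 0 0;1 -2.5 -1.1 0 0 0 0;1 -2.5 -1.1 0 0 0 0;1 -1.5 -0.6 0 0 0 0;1 -0.5 -0.2 0 0 0 0;1 0 0 0 0 0 0;1 0 0 0 0 0 0;1 0 0 0 0 0 0")

```text
time: 2.1
eef_pos: [461.0, 277.1, 261.3]
eef_rot: [[-0.967, 0.256, -0.001], [0.256, 0.967, 0.001], [0.001, 0.0, -1.0]]
force: [0.6, 0.4, 0.2]
grip_width: -0.1
```

```bash
python3 - <<'E'
from h import *
c=get_calibration("wrist"); s=read_state(); im=camera("wrist"); cv2.imwrite("pics/w1.png",im[:,:,::-1])
print(s["eef_pos"],s["force"])
print(proj("wrist",[461,277,51]),proj("wrist",[461,277,118]), c["extrinsics"][:3,3])
hsv=cv2.cvtColor(im,cv2.COLOR_RGB2HSV);m=cv2.inRange(hsv,(20,130,90),(35,255,255))
p=cv2.findNonZero(m)
for q in cv2.findContours(m,0,1)[0]:
  if cv2.contourArea(q)>100:
    (u,v),r=cv2.minEnclosingCircle(q);print(u,v,r,ray("wrist",u,v,51))
E
```

```text
[460.9972382  277.08553242 261.29174237] [0.63218685 0.38997164 0.22588769]
[257.29297086 166.19495324] [257.43580561 180.99935997] [391.31877565 294.87474291 402.173571  ]
154.0 334.5 9.60478687286377 [641.89448722  89.62143218  51.        ]
258.79998779296875 164.60000610351562 24.04174041748047 [459.69244873 279.07619237  51.        ]
```

View pics/w1.png

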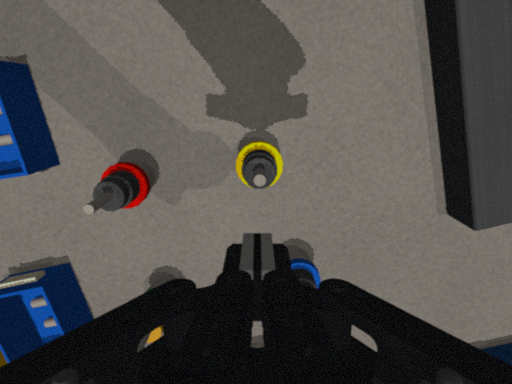

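The wrist view shows the yellow ring at (259,165) and its tip at (259,181), against predictions of (257,166) and (257,181), so the position agrees to about 2 mm. I'll descend to 30 mm above the tip and dwell.

Request:
apply_moves(increments="1 0 0 0.5 0 0 0;1 0 0 1 0 0 0;1 0 0 1.5 0 0 0;1 0 0 1.5 0 0 0;1 0 0 1.5 0 0 0;1 0 0 1.5 0 0 0;1 0 0 1.5 0 0 0;1 0 0 1.2 0 0 0;1 0 0 0.8 0 0 0;1 0 0 0.3 0 0 0;1 0 0 0 0 0 0;1 0 0 0 0 0 0;1 0 0 0 0 0 0;1 0 0 0 0 0 0;1 0 0 0 0 0 0;1 0 0 0 0 0 0;1 0 0 0 0 0 0;1 0 0 0 0 0 0;1 0 0 0 0 0 0;1 0 0 0 0 0 0")

```text
time: 4.15
eef_pos: [462.1, 275.8, 148.3]
eef_rot: [[-0.966, 0.259, 0.0], [0.259, 0.966, -0.0], [-0.0, -0.0, -1.0]]
force: [-0.2, -0.2, 0.4]
grip_width: -0.0
```

Request:
apply_moves(increments="1 0 0 0 0 0 0;1 0 0 0 0 0 0;1 0 0 0 0 0 0;1 0 0 0 0 0 0;1 0 0 0 0 0 0;1 0 0 0 0 0 0;1 0 0 0 0 0 0;1 0 0 0 0 0 0;1 0 0 0 0 0 0;1 0 0 0 0 0 0;1 0 0 0 0 0 0;1 0 0 0 0 0 0;1 0 0 0 0 0 0;1 0 0 0 0 0 0")

```text
time: 5.55
eef_pos: [462.1, 275.8, 148.3]
eef_rot: [[-0.966, 0.259, 0.0], [0.259, 0.966, 0.0], [-0.0, 0.0, -1.0]]
force: [-0.6, -0.0, -0.7]
grip_width: -0.0
```

```bash
python3 - <<'E'
from h import *
im=camera("side"); cv2.imwrite("pics/s1.png",im[:,:,::-1])
E
```

```text
(no output)
```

View pics/s1.png

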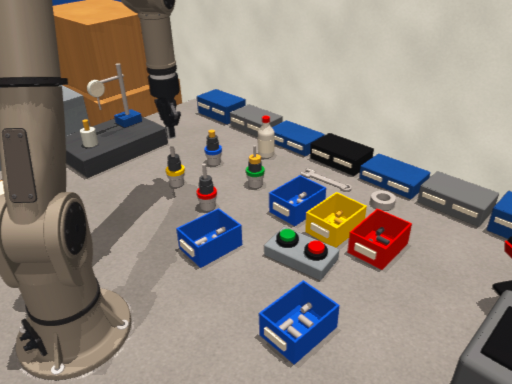

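The side view shows the shut fingertips at (171,135), right above the yellow holder's tip at (172,150), with nothing disturbed. They have dwelt for over 2 s. Next I'll rise and travel to the far blue bin.

Request:
apply_moves(increments="1 0 0 -0.6 0 0 0;1 0 0 -1.5 0 0 0;1 0 0 -2 0 0 0;1 0 0 -2.5 0 0 0;1 0 0 -2.5 0 0 0;1 0 0 -1.5 0 0 0;1 0 0 -0.6 0 0 0;1 0 0 0 0 0 0")

```text
time: 6.4
eef_pos: [462.6, 276.1, 261.3]
eef_rot: [[-0.966, 0.259, 0.002], [0.259, 0.966, 0.001], [-0.001, 0.002, -1.0]]
force: [-0.5, 0.2, -0.5]
grip_width: -0.4
```

Request:
apply_moves(increments="1 -0.5 -0.7 0 0 0 0;1 -1 -1.4 0 0 0 0;1 -1.6 -2.2 0 0 0 0;1 -1.6 -2.2 0 0 0 0;1 -1.6 -2.2 0 0 0 0;1 -1.6 -2.2 0 0 0 0;1 -1.6 -2.2 0 0 0 0;1 -1.6 -2.2 0 0 0 0;1 -1.6 -2.2 0 0 0 0;1 -1.6 -2.2 0 0 0 0;1 -1.6 -2.2 0 0 0 0;1 -1.6 -2.2 0 0 0 0;1 -1.6 -2.2 0 0 0 0;1 -1.2 -1.7 0 0 0 0;1 -0.7 -1 0 0 0 0;1 -0.3 -0.4 0 0 0 0;1 0 0 0 0 0 0;1 0 0 0 0 0 0;1 0 0 0 0 0 0")

```text
time: 8.3
eef_pos: [591.7, -61.5, 260.3]
eef_rot: [[-0.967, 0.256, -0.0], [0.256, 0.967, 0.001], [0.0, 0.001, -1.0]]
force: [0.0, -0.2, -0.3]
grip_width: -0.3
```

```bash
python3 - <<'E'
from h import *
s=read_state(); im=camera("wrist"); cv2.imwrite("pics/w2.png",im[:,:,::-1])
print(s["eef_pos"],s["joints"])
print(proj("wrist",[592,-63,60]),proj("wrist",[449,-152,44]))
hsv=cv2.cvtColor(im,cv2.COLOR_RGB2HSV)
for nm,a,b,z in(("blue",(105,130,60),(125,255,255),60),("green",(45,100,50),(80,255,255),44)):
  for q in cv2.findContours(cv2.inRange(hsv,a,b),0,1)[0]:
    if cv2.contourArea(q)>150:
      (u,v),sz,_=cv2.minAreaRect(q);print(nm,u,v,sz,ray("wrist",u,v,z))
E
```

```text
[591.70023775 -61.52794669 260.26691888] [-0.22796309  0.41146156  0.45086622  1.33925167 -0.177997    1.43071739
  1.52634516]
[256.15271802 168.60811938] [136.5863968   55.43420116]
blue 472.0384521484375 326.69232177734375 (62.16881561279297, 91.58623504638672) [857.83865805 146.94352388  60.        ]
blue 256.6551818847656 165.86209106445312 (110.62762451171875, 85.59735107421875) [589.22384103 -61.69711151  60.        ]
green 403.5 140.00001525878906 (41.03866958618164, 50.13774108886719) [606.12876084 101.58662723  44.        ]
green 135.4508056640625 52.959014892578125 (39.56339645385742, 35.21014404296875) [ 446.48948339 -152.28152598   44.        ]
```

View pics/w2.png

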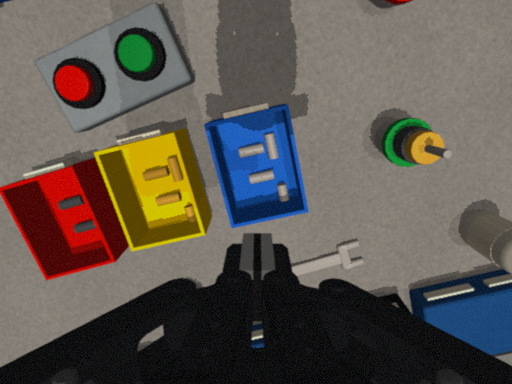

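The wrist view puts the blue bin at (257,166), which is (589,-62), about 3 mm off my target and fine. The yellow bin is beside it at (150,190). I'll descend 170 mm to z 90 and dwell.

Request:
apply_moves(increments="1 0 0 0.5 0 0 0;1 0 0 1.3 0 0 0;1 0 0 2 0 0 0;1 0 0 2 0 0 0;1 0 0 2 0 0 0;1 0 0 2 0 0 0;1 0 0 2 0 0 0;1 0 0 2 0 0 0;1 0 0 1.5 0 0 0;1 0 0 1 0 0 0;1 0 0 0.5 0 0 0;1 0 0 0.2 0 0 0;1 0 0 0 0 0 0;1 0 0 0 0 0 0;1 0 0 0 0 0 0;1 0 0 0 0 0 0;1 0 0 0 0 0 0;1 0 0 0 0 0 0;1 0 0 0 0 0 0;1 0 0 0 0 0 0")

```text
time: 10.35
eef_pos: [591.8, -63.3, 90.3]
eef_rot: [[-0.966, 0.259, -0.0], [0.259, 0.966, 0.0], [0.0, 0.0, -1.0]]
force: [0.3, -0.1, -0.1]
grip_width: -0.1
```

Request:
apply_moves(increments="1 0 0 0 0 0 0;1 0 0 0 0 0 0;1 0 0 0 0 0 0;1 0 0 0 0 0 0;1 0 0 0 0 0 0;1 0 0 0 0 0 0;1 0 0 0 0 0 0;1 0 0 0 0 0 0;1 0 0 0 0 0 0;1 0 0 0 0 0 0;1 0 0 0 0 0 0;1 0 0 0 0 0 0;1 0 0 0 0 0 0;1 0 0 0 0 0 0;1 0 0 0 0 0 0")

```text
time: 11.85
eef_pos: [591.8, -63.2, 90.3]
eef_rot: [[-0.966, 0.259, 0.0], [0.259, 0.966, 0.0], [-0.0, 0.0, -1.0]]
force: [-0.6, 0.6, -0.2]
grip_width: 0.2
```

```bash
python3 - <<'E'
from h import *
im=camera("side"); cv2.imwrite("pics/s2.png",im[:,:,::-1])
E
```

```text
(no output)
```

View pics/s2.png

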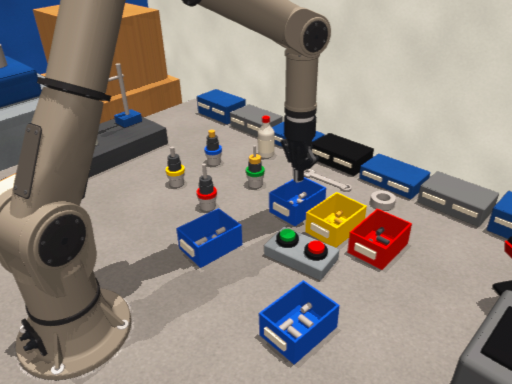

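The side view shows the fingertips at (297,180), above the middle of the far blue bin, and the dwell is over 2 s. Next I'll rise 12 cm and go over to the green button.

Request:
apply_moves(increments="1 0 0 -0.5 0 0 0;1 0 0 -1.5 0 0 0;1 0 0 -2.5 0 0 0;1 0 0 -2.5 0 0 0;1 0 0 -2.5 0 0 0;1 0 0 -1.5 0 0 0;1 0 0 -0.7 0 0 0;1 0 0 -0.3 0 0 0")

```text
time: 12.7
eef_pos: [592.1, -63.4, 211.1]
eef_rot: [[-0.966, 0.259, 0.001], [0.259, 0.966, -0.0], [-0.001, 0.0, -1.0]]
force: [1.2, 0.3, 0.7]
grip_width: -0.1
```

Request:
apply_moves(increments="1 0.4 -0.4 0 0 0 0;1 1 -1 0 0 0 0;1 1.6 -1.7 0 0 0 0;1 1.6 -1.7 0 0 0 0;1 1.6 -1.7 0 0 0 0;1 1.6 -1.7 0 0 0 0;1 1.6 -1.7 0 0 0 0;1 1.2 -1.3 0 0 0 0;1 0.7 -0.8 0 0 0 0;1 0.3 -0.3 0 0 0 0;1 0 0 0 0 0 0;1 0 0 0 0 0 0;1 0 0 0 0 0 0")

```text
time: 14.0
eef_pos: [448.7, -151.3, 210.2]
eef_rot: [[-0.966, 0.257, 0.0], [0.257, 0.966, -0.0], [-0.0, 0.0, -1.0]]
force: [-0.6, -0.7, -0.0]
grip_width: -0.4
```

```bash
python3 - <<'E'
from h import *
s=read_state(); im=camera("wrist"); cv2.imwrite("pics/w3.png",im[:,:,::-1])
print(s["eef_pos"],s["force"])
hsv=cv2.cvtColor(im,cv2.COLOR_RGB2HSV)
for q in cv2.findContours(cv2.inRange(hsv,(45,100,50),(80,255,255)),0,1)[0]:
    if cv2.contourArea(q)>150:
      (u,v),sz,_=cv2.minAreaRect(q);print(u,v,sz,[ray("wrist",u,v,z)[:2].round() for z in(40,44,48)])
E
```

```text
[ 448.72676891 -151.31239558  210.19473614] [-0.57246003 -0.70847247 -0.00749311]
506.5 257.5 (33.0, 9.0) [array([606.,  82.]), array([603.,  80.]), array([600.,  77.])]
258.0 175.0 (36.0, 36.0) [array([ 449., -151.]), array([ 448., -151.]), array([ 448., -151.])]
```

View pics/w3.png

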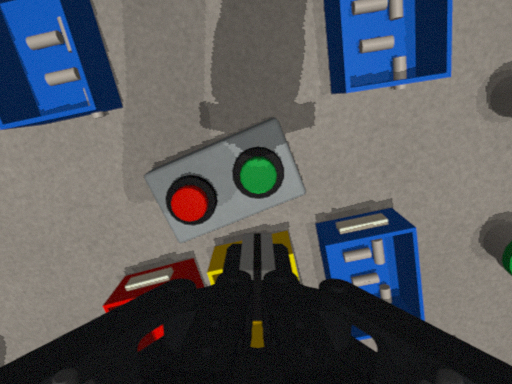

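The green button is at (258,175), i.e. (448,-151), right under the TCP. The red one is at (190,202), well aside. I'll descend to z≈60 and then creep down.

Request:
apply_moves(increments="1 0 0 0.5 0 0 0;1 0 0 1.5 0 0 0;1 0 0 2 0 0 0;1 0 0 2 0 0 0;1 0 0 2 0 0 0;1 0 0 2 0 0 0;1 0 0 2 0 0 0;1 0 0 1.5 0 0 0;1 0 0 1 0 0 0;1 0 0 0.5 0 0 0;1 0 0 0 0 0 0;1 0 0 0 0 0 0;1 0 0 0 0 0 0")

```text
time: 15.35
eef_pos: [448.7, -152.3, 61.1]
eef_rot: [[-0.966, 0.259, 0.002], [0.259, 0.966, -0.0], [-0.002, 0.0, -1.0]]
force: [0.5, 0.1, -0.6]
grip_width: -0.1
```

Request:
apply_moves(increments="1 0 0 0.2 0 0 0;1 0 0 0.2 0 0 0;1 0 0 0.2 0 0 0;1 0 0 0.2 0 0 0;1 0 0 0.2 0 0 0;1 0 0 0.2 0 0 0;1 0 0 0 0 0 0;1 0 0 0 0 0 0")

```text
time: 16.15
eef_pos: [448.0, -152.0, 48.5]
eef_rot: [[-0.966, 0.259, 0.0], [0.259, 0.966, 0.0], [-0.0, 0.0, -1.0]]
force: [-1.6, 0.7, 4.7]
grip_width: -0.1
```

Request:
apply_moves(increments="1 0 0 0.1 0 0 0;1 0 0 0.1 0 0 0;1 0 0 0 0 0 0;1 0 0 0 0 0 0")

```text
time: 16.55
eef_pos: [448.1, -152.1, 47.9]
eef_rot: [[-0.966, 0.259, 0.0], [0.259, 0.966, 0.001], [-0.0, 0.001, -1.0]]
force: [-4.6, 2.3, 15.5]
grip_width: -0.0
```

The force rose from about 5 N to 15 N over 0.6 mm, so the button is against its stop. I'll retract.

Request:
apply_moves(increments="1 0 0 -0.3 0 0 0;1 0 0 -0.5 0 0 0;1 0 0 -1 0 0 0;1 0 0 -2 0 0 0;1 0 0 -2.5 0 0 0;1 0 0 -2.5 0 0 0;1 0 0 -2.5 0 0 0;1 0 0 -2.5 0 0 0;1 0 0 -1.5 0 0 0;1 0 0 -0.7 0 0 0;1 0 0 0 0 0 0;1 0 0 0 0 0 0;1 0 0 0 0 0 0")

```text
time: 17.85
eef_pos: [447.1, -151.8, 205.1]
eef_rot: [[-0.966, 0.259, -0.002], [0.259, 0.966, 0.0], [0.002, -0.0, -1.0]]
force: [-0.5, 0.3, 0.4]
grip_width: 0.0
```

```bash
python3 - <<'E'
from h import *
s=read_state();print(s["eef_pos"],s["force"])
for n in("side","wrist"):
    im=camera(n); cv2.imwrite(f"pics/{n}_end.png",im[:,:,::-1])
a=cv2.imread("pics/side0.png");b=cv2.imread("pics/side_end.png")
hs=[cv2.cvtColor(x,cv2.COLOR_BGR2HSV) for x in(a,b)]
for nm,lo,hi,box in(("yel ring",(20,130,90),(35,255,255),(160,150,190,190)),("red ring",(0,130,80),(6,255,255),(190,170,225,215)),("blue ring",(105,130,60),(125,255,255),(200,135,225,165)),("green ring",(45,100,50),(80,255,255),(240,155,270,185)),("green btn",(45,100,50),(80,255,255),(270,220,305,250)),("red btn",(0,130,80),(6,255,255),(300,230,333,265))):
    r=[]
    for h in hs:
        x0,y0,x1,y1=box;m=cv2.moments(cv2.inRange(h[y0:y1,x0:x1],lo,hi),True);r.append((m["m00"],round(m["m10"]/max(m["m00"],1),1),round(m["m01"]/max(m["m00"],1),1)))
    print(nm,r)
E
```

```text
[ 447.09566932 -151.75246101  205.11804704] [-0.50922574  0.2743355   0.44006093]
yel ring [(132.0, 15.0, 21.3), (132.0, 14.9, 21.3)]
red ring [(149.0, 16.6, 24.2), (151.0, 16.6, 24.2)]
blue ring [(97.0, 13.0, 15.6), (96.0, 13.1, 15.6)]
green ring [(119.0, 15.0, 17.1), (118.0, 14.9, 17.1)]
green btn [(172.0, 17.1, 14.9), (172.0, 17.2, 14.9)]
red btn [(190.0, 15.9, 16.7), (191.0, 16.0, 16.7)]
```

View pics/side_end.png

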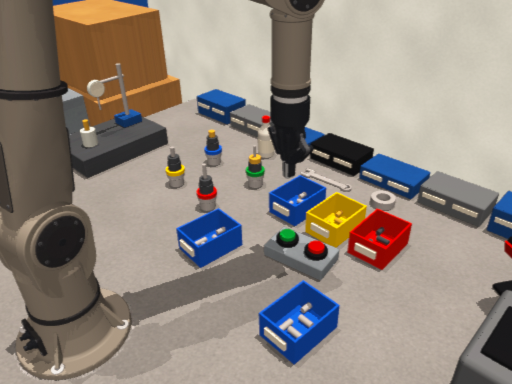

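The final side view shows the arm clear, with the fingertips at (290,172). The green button at (287,235), the red one at (316,247) and all four holder rings match the first picture to 0.1 px.

```bash
python3 -c "
from cell import *
print(job_done())"
```

```text
the job is handed in; nothing more can be done
None
```

The job is handed in, after about 18 s of the 62 s allowed. No verdict was reported.

- **Yellow-ringed holder:** I held the shut fingertips 30 mm above its tip for over 2 s, at (462, 276, 148).
- **Blue bin:** I chose the one farthest from the base (594 mm, against 341 and 427 mm) and held 30 mm above the middle of its open top for over 2 s, at (592, -63, 90).
- **Green button:** I pressed it until the force rose from about 5 N to 15 N within 0.6 mm, which I took as fully down, then retracted to z 205.

**Last checks:** All four holder rings and both buttons match the starting side picture to about 0.1 px. The tool force is near zero. The bottle, wrench and ring look untouched, but I only judged those by eye. The position estimates from the different views agreed to about 3 mm, and no check failed.

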